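# Slide the laptop dock's jaw past its spring lock

### The arm

A 6-joint arm with a two-finger parallel gripper is mounted at the origin on the work surface. World frame = base frame: x ahead of the robot, y to its left, z up, the work surface at z = 0. Lengths are in m, angles in rad, forces in N, time in s.
With the tool pointing down it reaches from about 0.35 to 0.8 m from the base axis. Payload 7.3 kg.
Tool frame: the origin (TCP) lies at the very end of the fingers, on their centre line; the grasp point (between the pads) lies 19 mm behind it; z points along the fingers, y is the direction in which the jaws open and shut (so a half turn about z gives the same grasp; the last joint's range is limited). The gripper opens to 85 mm and grips with 20 to 120 N. Pads are 22 mm wide; open, the fingers measure 114 mm over their backs; the gripper's body (76 mm by 85 mm) begins 54 mm behind the grasp point. The pads swing forward as they close: fully open they stand 13 mm farther back than shut.
Start: joints at [-1.4, 0.342, 1.524, -0, 1.275, -0.146], TCP at [0.164, -0.499, 0.231] pointing down, gripper open.
Joint ranges: [-2.53, 2.53], [-0.77, 2.02], [0.04, 2.7], [-1, 4.14], [0.28, 2.66], [-3.11, 3.11]. Speed limits (rad/s): [2.57, 2.57, 3.14, 3.14, 3.14, 3.14].

### API

Orientations are given as a rotation vector (axis times angle).
In Python, from plant import manip gives the robot as it stands.
- The arm moves only by the tool step_arm, never from a script. Its argument "commands" is a list of rows, each a list of 2 entries, a list of its own where there are three numbers: the shift along the world's x, y, z as a fraction of full scale, then the turn, a rotation vector about the world's x, y, z as a fraction of full scale. In form: [[[tx, ty, tz], [rx, ry, rz]], ...]. A call has 1 to 8 rows; each row is the pose to reach, as a shift and turn from the pose measured when the call began; what a row does not reach only later rows make up. Full scale, the value 1, is 0.3 m for a shift and 30 degrees for a turn. A row lasts 1/10 s, in which the tool goes at most 50 mm and 8.59 degrees, less where a joint would pass 70% of its speed; a pose out of reach is approached as far as the arm can. A call with a number of a shift or a turn outside -1 to 1 is refused whole. A call with a gripper value outside its range is refused whole. "jaw" is the opening, from 0 (shut) to 1 (fully open), set as the call begins (left out, the last holds). The fingers move at their own pace and stop on an object; "force" is the grip in N (left out, the last holds). Time passes only in rows, so rows that repeat a pose let the fingers close. It gives the time, the measured TCP pose, the force and the opening at its end, in the units of the state.
- manip.read_state(): the state, without advancing time (a new reading comes with each control period).
- manip.get_image(name): name is "scene" or "top"; returns the picture (480x640x3 uint8, blue, green, red); there is no depth.
- manip.camera_info(name): a dict with "fx", "fy", "cx", "cy" (pixels), "k1" (the pictures are not rectified: a ray, as slopes to the right and down, at radius r is drawn at 1 + k1 r^2 times it, then the intrinsics apply), "xyz" and "attitude" of the camera in the world. Camera axes: x right, y up, looking along -z (the intrinsics and any distortion apply to the point x, -y, -z); pixel columns grow to the right and rows downward; lengths in m; the calibration is good to about 2 mm. A picture is of the moment at which its call begins. camera_info takes no time and is no camera call.
- manip.job_done(): hands the job in, once; it reports no verdict.
The state is a dict: "time_s": time; "q": joint angles; "joint_velocities": joint speeds; "joint_torque": joint torques, N m; "position": TCP position; "tcp_rot": TCP orientation; "ft_force": force on the tool from outside, world axes, zero at the start; "torque": the same for the moment, N m; "opening": opening from 0.0 (shut) to 1.0 (fully open).
Only numpy, scipy, OpenCV 4.12 (cv2) and the standard library are available. Lean on these libraries where they do the work, as an engineer would, in place of code of your own. Each camera call takes 0.05 s, during which the arm holds its last target.

### The job

With a fingertip press the laptop dock's steel spring strip down, just behind the black jaw's push plate (the side away from the laptop), and keep it down while you push the jaw along its rails towards the laptop until the plate is wholly past the strip's two teeth. Then let go, so that the strip springs up and its teeth lock the jaw from behind, and take the hand clear. Only push the jaw, never lift it, and leave the laptop, mug, phone and desk dial as they are.

Things in the scene. Friction and masses are not known exactly. Their poses are not given: they have to be found in the camera images.
- dock: Fixed grey metal laptop dock, 150 mm wide (x), y = -170 to +135 mm. Origin on the desk surface, mid-width, at the far end of the lock teeth; z up. The jaw slides along the dock's +y, to the laptop. The deck is 24 mm above the desk; a 78 mm wide trench in it (y = -140 to +35) holds the lock strip. Rails at the sides (inner faces x = -58 and +58, 10 mm above the deck) guide the jaw.
- deck (a point): The point 24 mm above the dock's origin, at deck level, axes as the dock's. A stop wall for the jaw's runners begins at y = +86 mm and stands 18 mm above the deck; behind it come the laptop slot and a fixed jaw 70 mm above the deck.
- strip (a point): Point on the lock strip's top face, at dock x = y = 0; sinks with it. The strip is a dark steel plate 74 mm wide (x), y = -130 to +30 mm; at rest its top is 26 mm above the desk. Two bright teeth 11 mm high stand on it at y = -10 to 0, at its edges (x = 25 to 37 mm either side), with a flat lane 50 mm wide between them for the finger. At rest they block the push plate.
- lock (a joint): How far the lock strip is pressed down, in m: 0 at rest (up), 0.012 fully down; it goes straight down wherever it is pressed. The spring needs about 3 N to start and 10 N for fully down, and lifts it again when let go. The teeth pass under the push plate when it is pressed more than 6 mm; 9 or 10 mm is a good depth.
- jaw: Loose black plastic jaw, about 350 g, a sled lying on the deck between the rails with 3 mm play either side. Origin at deck level under its push plate; axes start parallel to the dock's. Two runners 12 mm high, inner faces 41 mm either side of the middle, y = -40 to +68 mm. A padded cheek (y = 56 to 78) reaches 60 mm above the deck. Runners meet the stop wall at dock y = +18 mm of this origin.
- push_face (a point): Centre of the push plate's rear face, which the finger pushes to dock +y; 4 mm behind the jaw's origin, 21.5 mm above the deck. The plate is 112 mm wide, 8 mm thick, and spans 7 to 36 mm above the deck, over the strip. It starts with its front 5 to 35 mm short of the teeth; it is past them when this point's dock y is above 0, and can go to 14 mm at most.
- laptop: Closed slim aluminium laptop standing on its long edge in the dock's slot at dock y = 106 mm, 280 mm long (dock x), 14 mm thick, 190 mm high, loose, 0.95 kg. Origin at the middle of its lower edge, 24 mm above the desk. Leave it alone.
- mug: Bystander: white mug, 78 mm across, 92 mm high, origin under its centre.
- phone: Bystander: black phone lying flat, 74 x 150 x 9 mm, origin under its centre, long side along its y.
- dial: Bystander: round black desk dial (rotary controller), 66 mm across, 33 mm high, origin under its centre.
Not all that is in view belongs to the job. What is shaped like the jaw but pink is not meant.

How it is judged:
On the way, in this order (a step that is already met when the one before it is completed fails the run):
1. the strip is held down by the fingers while the plate is still short of the teeth (value of joint lock above 0.006 m and contact force between the fingers and lock above 0.5 N and y of push_face in the frame of deck below -0.014 m), for 0.1 s.
2. the plate is wholly past the teeth with the fingers still holding the strip down (value of joint lock above 0.004 m and contact force between the fingers and lock above 0.5 N and y of push_face in the frame of deck above 0.0005 m), for 0.05 s.
At the end, for the whole second after the job is handed in: The push plate's rear face is past the far end of the teeth (anywhere from there to the runners' stop), the strip is up again to within 3 mm, the jaw lies flat on the deck (within 4 mm and 0.06 rad) at rest, and the laptop stands upright in its slot (within 0.12 rad) (y of push_face in the frame of deck above 0 m and value of joint lock below 0.003 m and z of jaw in the frame of deck below 0.004 m and angle between jaw's own z axis and vertical below 0.06 rad and linear speed of jaw below 0.01 m/s and angle between laptop's own z axis and vertical below 0.12 rad); the robot touches nothing.
It fails at once if the jaw is lifted off its deck by more than 8 mm or tipped by more than 0.2 rad (z of jaw in the frame of deck above 0.008 m or angle between jaw's own z axis and vertical above 0.2 rad).
It fails at once if the laptop is tipped by more than 0.15 rad or shifted by more than 20 mm (angle between laptop's own z axis and vertical above 0.15 rad or distance of laptop from where it was at the start of the episode above 0.02 m).
It fails at once if the mug, the phone or the dial is moved by more than 15 mm (distance of any of mug, phone, dial from where it was at the start of the episode above 0.015 m).
It also fails if it takes over 42 s, if anything falls off the work surface, if the arm or the gripper's body presses on something with over 40 N, if the wrist force passes 120 N, or if a joint passes its speed limit or range.

## Working session

There is one attempt and no reset: what is moved stays moved. The work goes in short steps, Python scripts to look and compute and a tool call to move; the robot and the scene stay as the last step left them, time stands still between calls to the robot, and variables do not carry over. Pictures are saved under pics/ and viewed, and the job is handed in when it is done.

Besides the shell and the picture viewer there is one more tool, called after "Request:" by a JSON object that holds its "name" and its "arguments". step_arm: Moves the arm, as the interface text tells. Its arguments: {"type":"object","properties":{"commands":{"type":"array"},"jaw":{"type":"number"},"force":{"type":"number"}},"required":["commands"]}

```bash
ls; mkdir -p pics; python3 - <<'E'
from plant import manip
import cv2
s=manip.read_state()
for k,v in s.items(): print(k,v)
for n in("scene","top"):
    print(n,manip.camera_info(n)); cv2.imwrite(f"pics/{n}0.png",manip.get_image(n))
E
```

```text
pics
time_s 0.0
q [-1.39998908e+00  3.42713452e-01  1.52504710e+00  5.51429324e-06
  1.27539592e+00 -1.45968472e-01]
joint_velocities [-4.51628236e-04 -4.47024661e-04  4.07059506e-06 -8.46830879e-04
  1.72626072e-03 -6.06469234e-04]
joint_torque [-2.00516331e-05 -4.33675003e+01 -2.46011567e+01 -1.40846068e-04
  7.87783472e-03  2.80155632e-06]
position [ 0.1635072  -0.498454    0.23062027]
tcp_rot [-3.10072505e+00 -4.95263116e-01  2.22117369e-05]
ft_force [ 0.49092058 -0.33800452  0.1343017 ]
torque [0.03000707 0.03986207 0.03811821]
opening 0.9994885479812348
scene {'fx': 448.9185513518976, 'fy': 448.9185513518976, 'cx': 312.89300894282803, 'cy': 234.99460978258125, 'k1': -0.0951625597794217, 'xyz': array([ 0.81611833, -0.47083485,  0.40520679]), 'attitude': array([0.97916981, 0.2289372 , 0.46368319])}
top {'fx': 549.0109023169781, 'fy': 549.0109023169781, 'cx': 321.40365589026277, 'cy': 239.17949994018727, 'k1': -0.05027342969410327, 'xyz': array([ 0.49363812, -0.00410429,  0.95566398]), 'attitude': array([ 0.05580937, -0.04546796, -1.59714338])}
```

View pics/scene0.png

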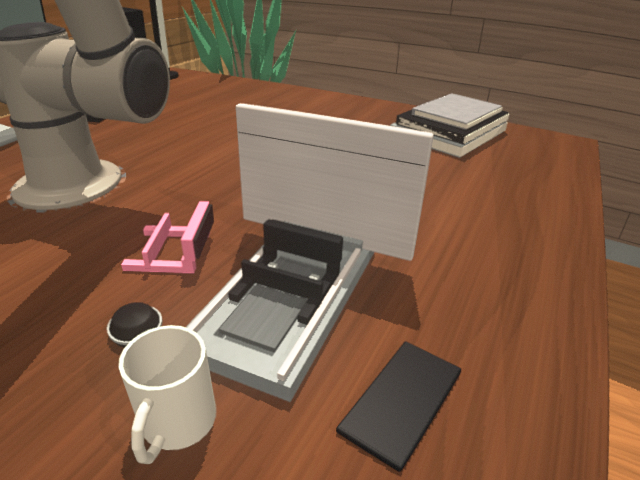

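View pics/top0.png

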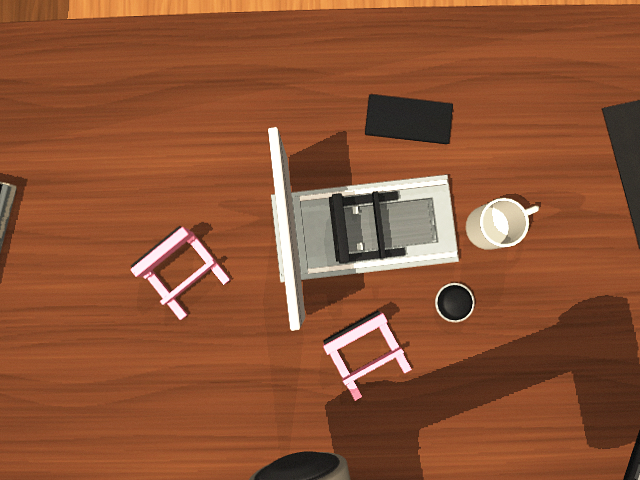

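```bash
cat > h.py <<'E'
import numpy as np, cv2
from scipy.spatial.transform import Rotation as R
from plant import manip
def proj(n,P):
    c=manip.camera_info(n); Rm=R.from_rotvec(c['attitude']).as_matrix()
    p=(np.atleast_2d(P)-c['xyz'])@Rm
    a=p[:,0]/-p[:,2]; b=-p[:,1]/-p[:,2]; r2=a*a+b*b; f=1+c['k1']*r2
    return np.stack([c['cx']+c['fx']*a*f, c['cy']+c['fy']*b*f],1)
def ray(n,px):
    c=manip.camera_info(n); Rm=R.from_rotvec(c['attitude']).as_matrix()
    K=np.array([[c['fx'],0,c['cx']],[0,c['fy'],c['cy']],[0,0,1]])
    u=cv2.undistortPoints(np.array(px,float).reshape(-1,1,2),K,np.array([c['k1'],0,0,0,0])).reshape(-1,2)
    d=np.stack([u[:,0],-u[:,1],-np.ones(len(u))],1)@Rm.T
    return np.array(c['xyz']),d
def at_z(n,px,z):
    o,d=ray(n,px); t=(np.array(z)-o[2])/d[:,2]; return o+d*t[:,None]
E
python3 - <<'E'
import cv2
t=cv2.imread('pics/top0.png');s=cv2.imread('pics/scene0.png')
cv2.imwrite('pics/top_c.png',cv2.resize(t[165:285,260:470],None,fx=3.8,fy=3.8,interpolation=cv2.INTER_CUBIC))
cv2.imwrite('pics/sc_c.png',cv2.resize(s[210:400,180:390],None,fx=3.1,fy=3.1,interpolation=cv2.INTER_CUBIC))
E
```

```text
(no output)
```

View pics/top_c.png

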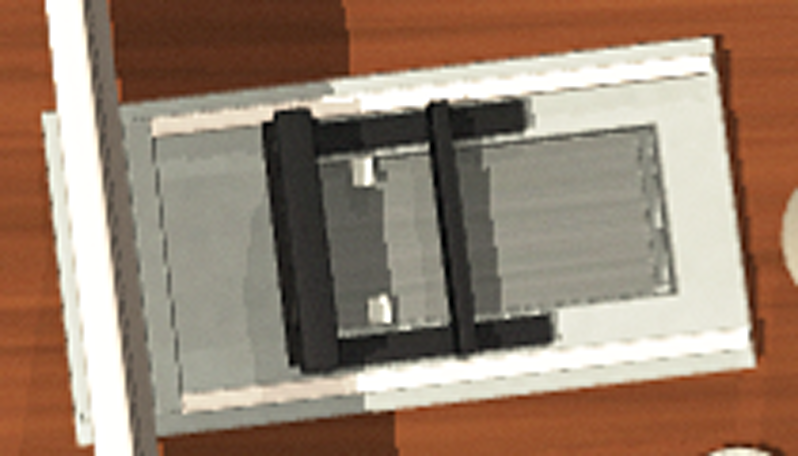

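View pics/sc_c.png

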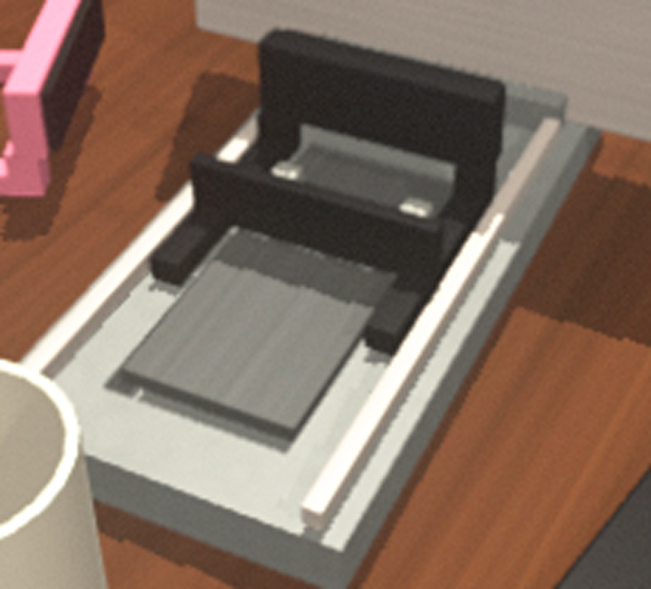

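```bash
cat > fit.py <<'E'
from h import *
from scipy.optimize import least_squares
T=lambda l:[(260+u/3.8,165+v/3.8) for u,v in l]
S=lambda l:[(180+u/3.1,210+v/3.1) for u,v in l]
pt=np.array([(75,-170,24),(-75,-170,24),(39,-140,24),(-39,-140,24),(31,-5,37),(-31,-5,37)])/1e3
xt=np.array(T([(714,38),(755,366),(655,125),(676,293),(364,170),(380,307)]))
ps=np.array([(75,-170,24),(-39,-140,24),(39,-140,24),(75,-170,0)])/1e3
xs=np.array(S([(342,550),(106,384),(288,450),(342,590)]))
def W(p,P):
    c,s=np.cos(p[2]),np.sin(p[2]); return np.c_[p[0]+c*P[:,0]-s*P[:,1],p[1]+s*P[:,0]+c*P[:,1],P[:,2]]
f=lambda p:np.r_[(proj('top',W(p,pt))-xt).ravel(),(proj('scene',W(p,ps))-xs).ravel()]
ft=lambda p:(proj('top',W(p,pt))-xt).ravel()
for g in(f,ft):
    r=least_squares(g,[.49,-.07,0]); print(r.x,np.degrees(r.x[2])); print(g(r.x).reshape(-1,2).round(1).tolist())
E
python3 fit.py
python3 - <<'E'
import re
exec(open('fit.py').read().split('for g in')[0])
p=least_squares(f,[.49,-.07,0]).x
def inv(w):
    d=w[:,:2]-p[:2]; c,s=np.cos(p[2]),np.sin(p[2]); return np.c_[c*d[:,0]+s*d[:,1],-s*d[:,0]+c*d[:,1]]*1e3
print('plate top rear',inv(at_z('top',T([(449,103),(473,350)]),[.06,.06])).round(1))
print('plate bottom front',inv(at_z('top',T([(428,108),(455,350)]),[.031,.031])).round(1))
print('runner rear ends',inv(at_z('top',T([(526,100),(526,126),(553,315),(553,341)]),[.036]*4)).round(1))
# scene: plate top rear edge ends
print('scene plate top rear',inv(at_z('scene',S([(193,160),(440,228)]),[.06]*2)).round(1))
print('mug/dial',at_z('top',[(504,222),(455,302)],[.092,.033]).round(3))
E
```

```text
[ 0.56963879 -0.05344839  0.09077971] 5.201294002474676
[[-1.7, -0.9], [-0.8, -0.4], [-0.7, -1.1], [-0.2, -0.1], [-1.4, -0.0], [-1.2, 0.5], [-0.5, -0.2], [-1.6, 0.8], [-0.8, 1.0], [-0.3, 1.3]]
[ 0.56993244 -0.05502855  0.08183693] 4.688910827113748
[[-0.3, -0.3], [-0.2, 0.3], [0.5, -0.6], [0.6, 0.4], [-0.3, -0.2], [-0.4, 0.3]]
plate top rear [[ 52.7 -45.9]
 [-54.5 -42.8]]
plate bottom front [[ 55.6 -39.6]
 [-53.  -38.1]]
runner rear ends [[ 53.4 -82.8]
 [ 41.8 -81.3]
 [-42.9 -82.5]
 [-54.3 -81. ]]
scene plate top rear [[-53.8 -42.6]
 [ 56.7 -40.9]]
mug/dial [[ 0.569 -0.289  0.092]
 [ 0.442 -0.22   0.033]]
```

Request:
{"name": "step_arm", "arguments": {"commands": [[[0.08,0.07,0],[0,0,0.15]],[[0.2,0.18,0],[0,0,0.36]],[[0.32,0.29,0],[0,0,0.6]],[[0.42,0.38,0],[0,0,0.78]],[[0.457,0.42,0],[0,0,0.85]],[[0.457,0.42,0],[0,0,0.85]]], "jaw": 0, "force": 40}}

```text
time_s: 0.7
position: [0.3019, -0.3707, 0.2305]
tcp_rot: [-2.912, -1.173, 0.0]
ft_force: [-1.4, -0.9, -0.5]
opening: -0.0
```

Request:
{"name": "step_arm", "arguments": {"commands": [[[0.08,0.07,0],[0,0,0.15]],[[0.2,0.18,0],[0,0,0.36]],[[0.32,0.29,0],[0,0,0.6]],[[0.42,0.38,0],[0,0,0.78]],[[0.457,0.42,0],[0,0,0.85]],[[0.457,0.42,0],[0,0,0.85]]]}}

```text
time_s: 1.3
position: [0.4398, -0.2439, 0.2301]
tcp_rot: [-2.579, -1.789, 0.001]
ft_force: [-0.9, -1.8, -0.5]
opening: 0.0
```

Request:
{"name": "step_arm", "arguments": {"commands": [[[0.08,0.07,0],[0,0,0.15]],[[0.2,0.18,0],[0,0,0.36]],[[0.32,0.29,0],[0,0,0.6]],[[0.42,0.37,0],[0,0,0.78]],[[0.453,0.407,-0.2],[0,0,0.847]],[[0.453,0.407,-0.37],[0,0,0.847]],[[0.453,0.407,-0.37],[0,0,0.847]]]}}

```text
time_s: 2.0
position: [0.5722, -0.1219, 0.1136]
tcp_rot: [-2.118, -2.304, 0.009]
ft_force: [-0.6, -0.2, -0.3]
opening: 0.003
```

```bash
python3 - <<'E'
from h import *
s=manip.read_state(); print(s['position'],s['tcp_rot'],s['ft_force'],s['q'])
for n in("scene","top"):
    im=manip.get_image(n); u=proj(n,s['position'])[0]; print(n,u)
    cv2.imwrite(f"pics/{n}1.png",im)
    if n=='scene': cv2.imwrite('pics/sc1c.png',cv2.resize(im[180:400,160:400],None,fx=2.6,fy=2.6,interpolation=cv2.INTER_CUBIC))
E
```

```text
[ 0.5722308  -0.12191686  0.11359221] [-2.11836154 -2.30374832  0.00908838] [-0.55548587 -0.18496494 -0.33065077] [-3.40513372e-01  5.69486546e-01  1.49921485e+00 -7.50868549e-04
  1.08614245e+00 -4.23955466e-01]
scene [265.43646072 246.96456307]
top [400.55527157 221.24601036]
```

View pics/scene1.png

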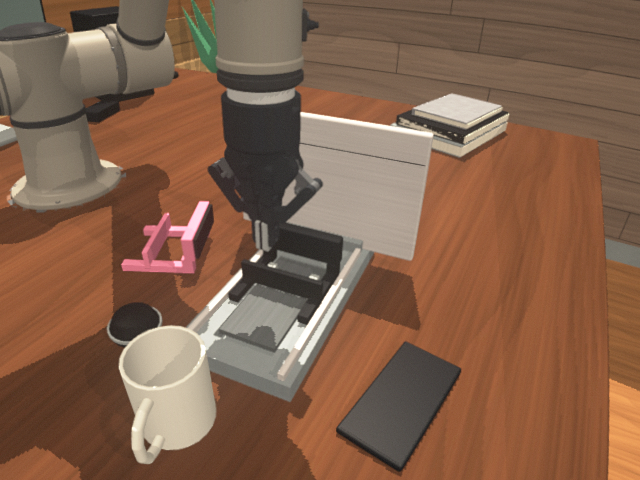

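View pics/top1.png

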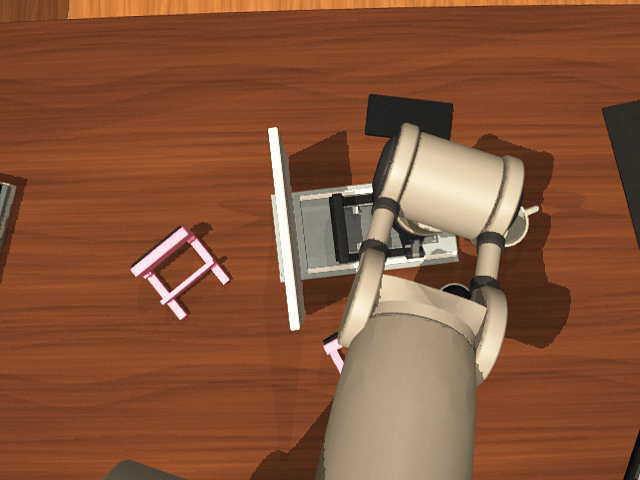

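Request:
{"name": "step_arm", "arguments": {"commands": [[[0.012,0,-0.1],[0,0,0]],[[0.012,0,-0.2],[0,0,0]],[[0.012,0,-0.245],[0,0,0]],[[0.012,0,-0.245],[0,0,0]]]}}

```text
time_s: 2.5
position: [0.5777, -0.1238, 0.0442]
tcp_rot: [-2.124, -2.305, 0.006]
ft_force: [-0.4, 0.0, -1.0]
opening: 0.0
```

```bash
cat > look.py <<'E'
from h import *
import sys
k=sys.argv[1]
s=manip.read_state(); print(s['time_s'],s['position'],s['tcp_rot'],s['ft_force'])
p=(.5698,-.0542,.086);d=s['position'][:2]-np.array(p[:2]); c,t=np.cos(p[2]),np.sin(p[2]); print('tip in dock mm',1e3*(c*d[0]+t*d[1]),1e3*(-t*d[0]+c*d[1]))
im=manip.get_image('scene'); cv2.imwrite(f'pics/sc{k}.png',cv2.resize(im[180:390,170:400],None,fx=2.8,fy=2.8,interpolation=cv2.INTER_CUBIC))
E
python3 look.py 2
```

```text
2.5 [ 0.57770743 -0.12379917  0.04419696] [-2.12357411 -2.30524584  0.00590502] [-0.3933841   0.03992054 -1.02194794]
tip in dock mm 1.9000554642729008 -70.02114927646971
```

View pics/sc2.png

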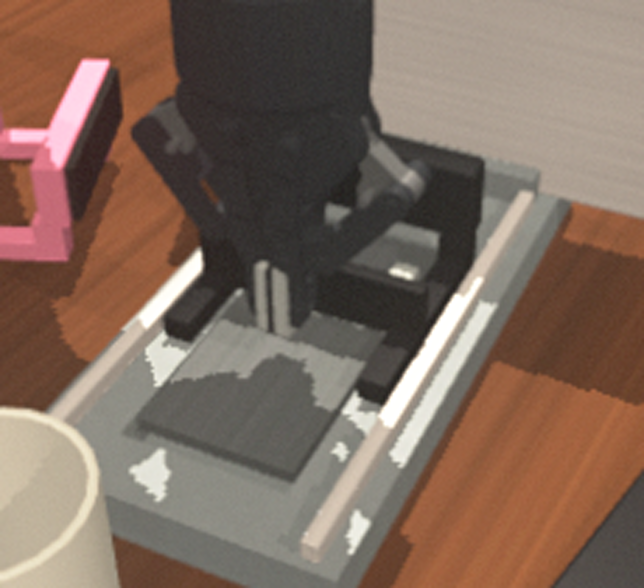

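Request:
{"name": "step_arm", "arguments": {"commands": [[[0,0,-0.04],[0,0,0]],[[0,0,-0.07],[0,0,0]],[[0,0,-0.094],[0,0,0]],[[0,0,-0.094],[0,0,0]],[[0,0,-0.094],[0,0,0]]]}}

```text
time_s: 3.05
position: [0.5796, -0.1244, 0.0181]
tcp_rot: [-2.126, -2.309, 0.003]
ft_force: [0.2, -1.5, 7.0]
opening: -0.001
```

```bash
python3 look.py 3
```

```text
3.05 [ 0.57962938 -0.12443458  0.01810091] [-2.12628092 -2.30922044  0.00325745] [ 0.1906165  -1.54592564  6.96829379]
tip in dock mm 3.760322566586448 -70.81929915385469
```

View pics/sc3.png

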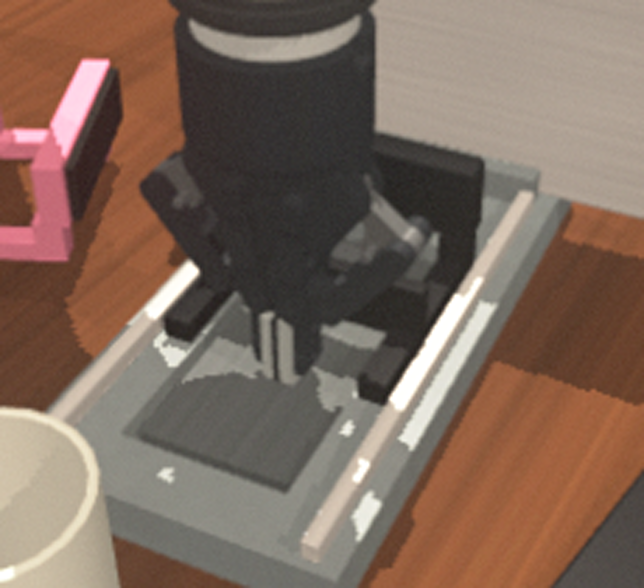

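Request:
{"name": "step_arm", "arguments": {"commands": [[[-0.004,0.015,-0.006],[0,0,0]],[[-0.008,0.03,-0.008],[0,0,0]],[[-0.012,0.05,-0.008],[0,0,0]],[[-0.015,0.07,-0.008],[0,0,0]],[[-0.018,0.09,-0.008],[0,0,0]],[[-0.02,0.11,-0.008],[0,0,0]],[[-0.022,0.12,-0.008],[0,0,0]]]}}

```text
time_s: 3.8
position: [0.5751, -0.0902, 0.0175]
tcp_rot: [2.125, 2.309, -0.002]
ft_force: [1.7, -7.0, 7.9]
opening: -0.002
```

```bash
python3 look.py 4
```

```text
3.8 [ 0.57509632 -0.09018697  0.01749615] [ 2.12493978e+00  2.30884390e+00 -1.69348592e-03] [ 1.68481093 -6.98160797  7.9278812 ]
tip in dock mm 2.185684305444588 -36.30889686350026
```

View pics/sc4.png

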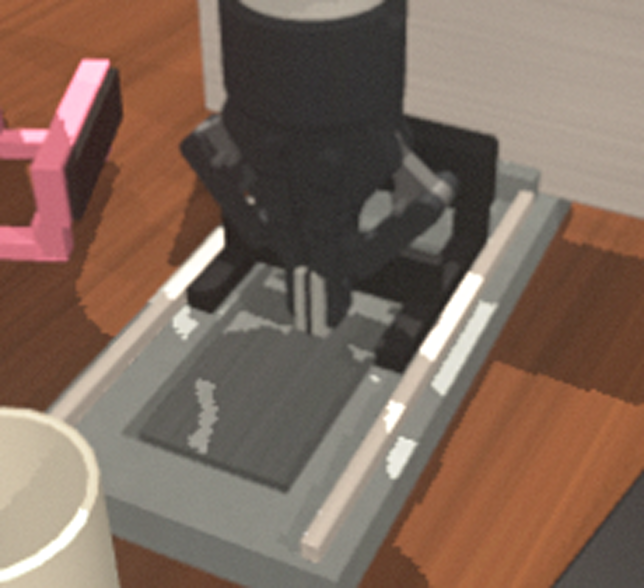

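Request:
{"name": "step_arm", "arguments": {"commands": [[[-0.003,0.02,-0.003],[0,0,0]],[[-0.006,0.035,-0.004],[0,0,0]],[[-0.008,0.05,-0.004],[0,0,0]],[[-0.01,0.065,-0.004],[0,0,0]],[[-0.012,0.08,-0.004],[0,0,0]],[[-0.012,0.08,-0.004],[0,0,0]]]}}

```text
time_s: 4.45
position: [0.5733, -0.067, 0.0179]
tcp_rot: [2.121, 2.306, 0.001]
ft_force: [0.4, -5.0, 7.4]
opening: -0.002
```

```bash
python3 look.py 5; python3 - <<'E'
from h import *
cv2.imwrite('pics/top5.png',cv2.resize(manip.get_image('top')[165:285,260:470],None,fx=3.8,fy=3.8,interpolation=cv2.INTER_CUBIC))
E
```

```text
4.45 [ 0.57334723 -0.06704975  0.01786042] [2.12078071e+00 2.30580446e+00 5.46439859e-04] [ 0.35581952 -5.01398031  7.379749  ]
tip in dock mm 2.430401926380864 -13.106948687112821
```

View pics/sc5.png

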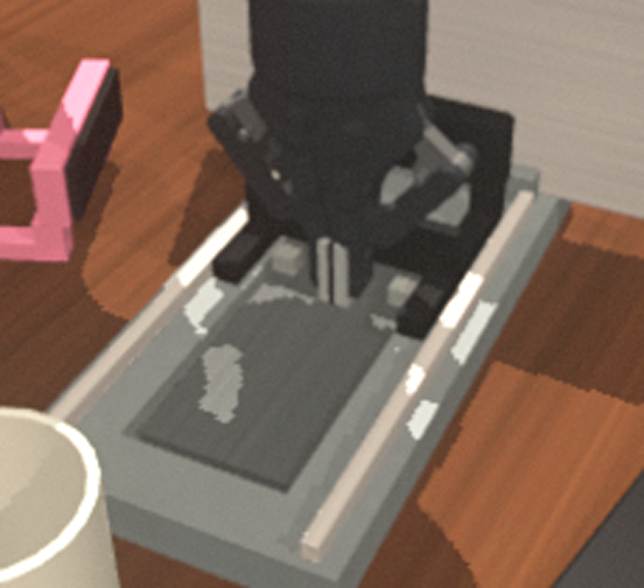

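View pics/top5.png

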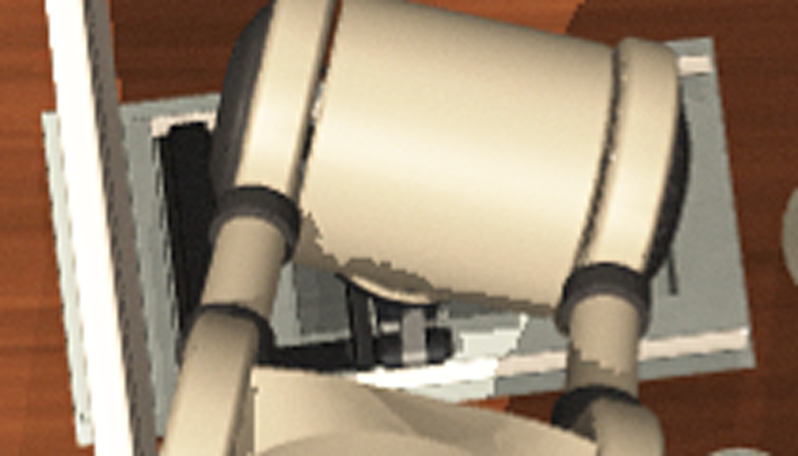

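```bash
python3 - <<'E'
from h import *
im=manip.get_image('scene'); cv2.imwrite('pics/sc6.png',cv2.resize(im[240:310,235:345],None,fx=7.2,fy=7.2,interpolation=cv2.INTER_CUBIC))
E
```

```text
(no output)
```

View pics/sc6.png

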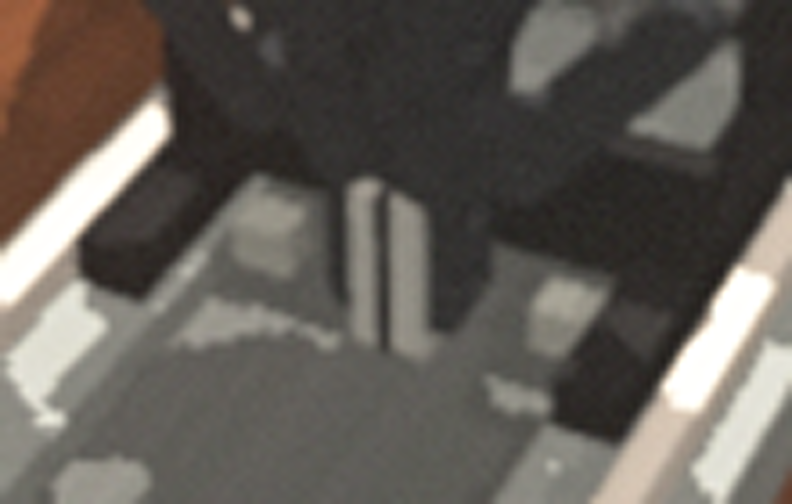

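```bash
python3 - <<'E'
from h import *
px=[(235+u/7.2,240+v/7.2) for u,v in [(82,240),(148,262),(580,350),(640,375)]]
w=at_z('scene',px,[.036]*4)
p=(.5698,-.0542,.086);d=w[:,:2]-np.array(p[:2]); c,t=np.cos(p[2]),np.sin(p[2])
print(np.c_[c*d[:,0]+t*d[:,1],-t*d[:,0]+c*d[:,1]]*1e3+[0,36])
o=[(180+u/3.1,210+v/3.1) for u,v in [(153,262),(183,275),(370,320),(402,330)]] # initial runner top-rear
w=at_z('scene',o,[.036]*4);d=w[:,:2]-np.array(p[:2]);print(np.c_[c*d[:,0]+t*d[:,1],-t*d[:,0]+c*d[:,1]]*1e3+[0,36])
E
```

```text
[[-53.36901148   0.99090457]
 [-39.07136918   0.45407804]
 [ 42.72258037  10.8455705 ]
 [ 55.0059393    8.98696619]]
[[-50.70015296 -45.47960905]
 [-35.57908664 -47.15380197]
 [ 43.18990058 -39.3319476 ]
 [ 56.62557713 -39.26034526]]
```

Request:
{"name": "step_arm", "arguments": {"commands": [[[-0.001,0.009,-0.003],[0,0,0]],[[-0.002,0.017,-0.003],[0,0,0]],[[-0.002,0.023,-0.003],[0,0,0]],[[-0.002,0.023,-0.003],[0,0,0]]]}}

```text
time_s: 5.0
position: [0.5741, -0.0617, 0.0182]
tcp_rot: [2.118, 2.303, 0.002]
ft_force: [-0.0, -6.3, 6.6]
opening: 0.004
```

```bash
python3 look.py 7
```

```text
5.0 [ 0.5740951  -0.06168263  0.01819081] [2.11815019e+00 2.30299594e+00 1.50702475e-03] [-0.0347378  -6.34617508  6.63655662]
tip in dock mm 3.636510840842165 -7.82389943378967
```

View pics/sc7.png

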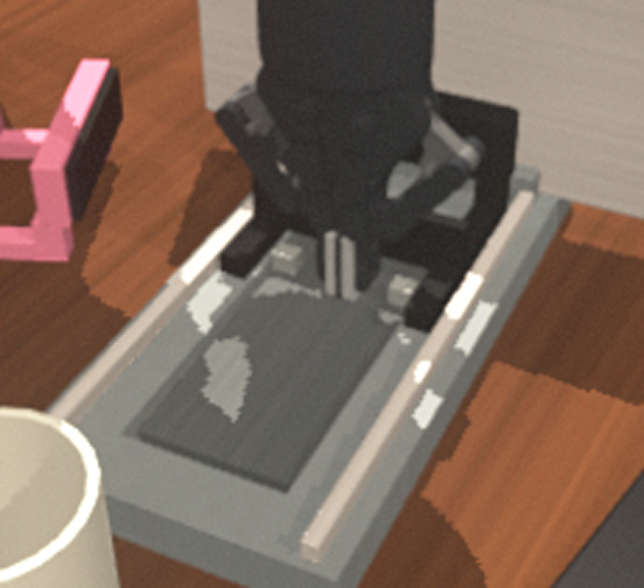

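Request:
{"name": "step_arm", "arguments": {"commands": [[[-0.003,0.006,-0.006],[0,0,0]],[[-0.005,0.012,-0.006],[0,0,0]],[[-0.005,0.012,-0.006],[0,0,0]],[[-0.005,0.012,-0.006],[0,0,0]]]}}

```text
time_s: 5.45
position: [0.574, -0.0597, 0.0177]
tcp_rot: [2.115, 2.3, 0.002]
ft_force: [-0.1, -6.4, 7.9]
opening: 0.004
```

```bash
python3 look.py 8;python3 - <<'E'
from h import *
im=manip.get_image('scene'); cv2.imwrite('pics/sc8.png',cv2.resize(im[240:310,235:345],None,fx=7.2,fy=7.2,interpolation=cv2.INTER_CUBIC))
E
```

```text
5.45 [ 0.57404869 -0.059704    0.01774338] [2.1149141  2.30004801 0.00240418] [-0.09284307 -6.35739428  7.88574538]
tip in dock mm 3.760222531587813 -5.84859801893106
```

View pics/sc8.png

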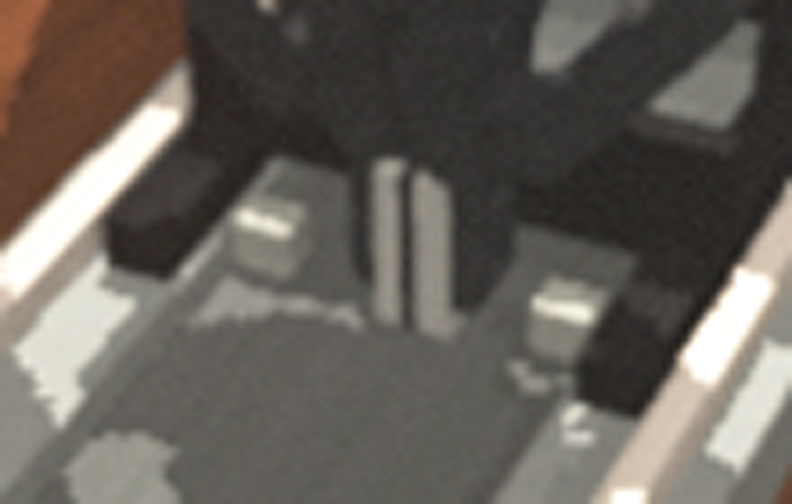

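Request:
{"name": "step_arm", "arguments": {"commands": [[[0,-0.008,0],[0,0,0]],[[0,-0.016,0],[0,0,0]],[[0,-0.018,0.01],[0,0,0]],[[0,-0.02,0.04],[0,0,0]],[[0,-0.022,0.09],[0,0,0]],[[0,-0.025,0.18],[0,0,0]],[[0,-0.03,0.3],[0,0,0]],[[0,-0.03,0.35],[0,0,0]]]}}

```text
time_s: 6.35
position: [0.5752, -0.0693, 0.1261]
tcp_rot: [2.112, 2.297, 0.005]
ft_force: [0.5, -0.2, 0.0]
opening: 0.004
```

Request:
{"name": "step_arm", "arguments": {"commands": [[[-0.05,-0.1,0.1],[0,0,0]],[[-0.15,-0.25,0.2],[0,0,0]],[[-0.25,-0.4,0.3],[0,0,0]],[[-0.3,-0.55,0.3],[0,0,0]],[[-0.35,-0.7,0.3],[0,0,0]],[[-0.4,-0.8,0.3],[0,0,0]],[[-0.4,-0.8,0.3],[0,0,0]]]}}

```text
time_s: 7.05
position: [0.4524, -0.3144, 0.2163]
tcp_rot: [2.119, 2.29, 0.001]
ft_force: [-0.1, 0.5, -0.0]
opening: 0.004
```

```bash
python3 look.py 9; python3 - <<'E'
from h import *
cv2.imwrite('pics/top9f.png',manip.get_image('top'))
E
```

```text
7.05 [ 0.45240434 -0.31444849  0.21634263] [2.11898745e+00 2.28997945e+00 1.40730024e-03] [-0.12901981  0.48757953 -0.00331373]
tip in dock mm -139.31559214118207 -249.2030988720664
```

View pics/sc9.png

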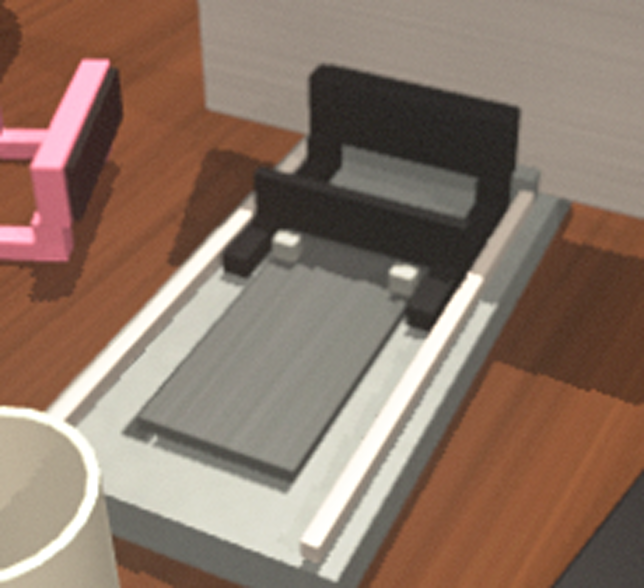

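View pics/top9f.png

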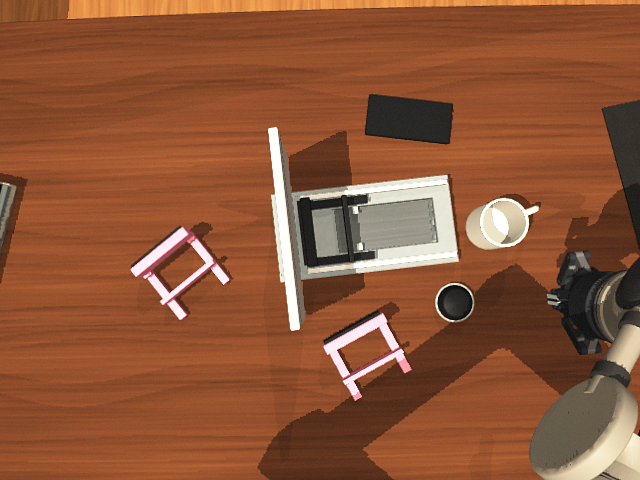

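```bash
python3 - <<'E'
import cv2
cv2.imwrite('pics/top9c.png',cv2.resize(cv2.imread('pics/top9f.png')[180:280,285:395],None,fx=6,fy=6,interpolation=cv2.INTER_CUBIC))
E
```

```text
(no output)
```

View pics/top9c.png

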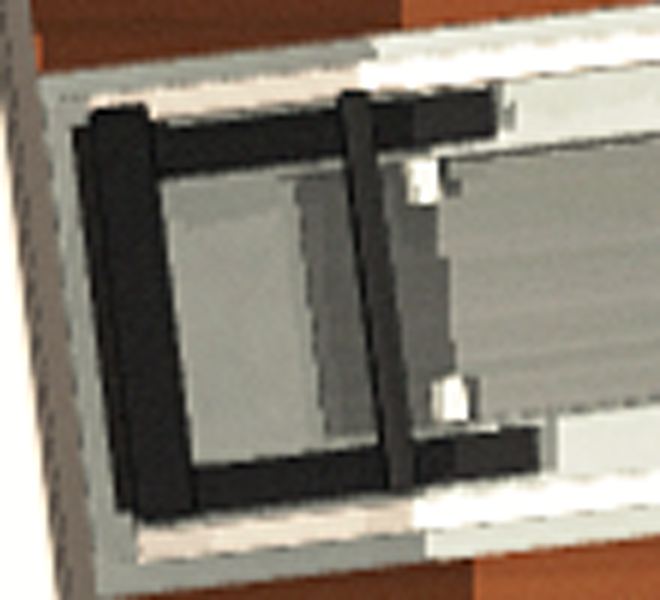

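```bash
python3 - <<'E'
from plant import manip
print(manip.job_done()); s=manip.read_state(); print(s['time_s'],s['ft_force'])
E
```

```text
the job is handed in; nothing more can be done
None
the job is handed in; nothing more can be done
```

I pressed the strip down with the closed fingertips just behind the black jaw's plate and held it about 8 mm down, by fingertip height, at 7–8 N. I then pushed the jaw forward about 50 mm until the plate was past the teeth. After backing off about 3 mm I lifted away, clear of everything, and handed in at about 7 s.

**Last checks:** The final pictures show the strip up again with both teeth behind the plate. The gap between teeth and plate is roughly 6 mm. The jaw lies flat, and the laptop, mug, phone, dial and the pink decoys look unmoved.

**Disagreement:** My mid-push estimates of the plate position differed by about 5 mm: −2 to +1 mm from the finger, −1 mm from the top camera and +2 to +4 mm from the scene camera. I therefore pushed about 7 mm further, staying short of the stop. The hand-in reported no verdict.

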